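# Close up the row of stake crates

### The job

Push the tall crate of wooden stakes that stands out in the middle of the bench back flush against the timber rail and along it until it is closed up side by side with the other tall stake crate already standing at the rail. The crate is heavy and tall: push it low, near its base, so that it slides on its bottom and never tips, and do not lift it. Leave everything else where it stands.

Things in the scene. Friction and masses are not known exactly. Their poses are not given: they have to be found in the camera images.
- crate: Crate to push: tall black slatted crate of wooden stakes screwed on a plank base; rigid, about 2 kg. Base 140 deep (x), 190 wide (y), 0 to 35 high, sticks out 25 all round below the crate; crate 90 by 140, rim at 215, stakes to 275. Origin: middle of underside; +x face looks to the rail within 25 deg. Slides at 7 to 17 N; tips if pushed higher than about 95 (145 if slippery) from the robot's side, 130 on a side face.
- crate_far_left (a point): Bottom corner of the crate's base at the end of its far (+x) face on its +y side: 70 along x and 95 along y from the crate's origin.
- crate_far_right (a point): Bottom corner of the crate's base at the end of its far (+x) face on its -y side: 70 along x and -95 along y from the crate's origin.
- rail: Weathered flat timber rail lying across the far side of the bench, fixed: 70 deep (its x), 1000 long (its y), 50 high. Origin: middle of its underside; the front face, towards the robot, lies 35 from the origin along its -x. Turned up to 6 degrees either way.
- standing_crate: The other tall stake crate, same form and size as the crate to push but about 4 kg; stands flush against the rail's front face, squared to it, near the left or the right end of the rail. Origin: middle of its underside; x points at the rail, y along it. Must not be shifted.
- low_tray: Bystander: low black tray of four small clay pots, 120 square and 70 high, about 2 kg, standing at the rail near its other end. Origin: middle of its underside.
- clay_pot: Bystander: empty terracotta pot, 80 across, 75 high. Origin: middle of its underside.
- nail_jar: Bystander: grey closed jar with steel cap, 64 across, 85 high. Origin: middle of its underside.
- hammer: Bystander: hammer lying flat, along its x. Origin under its middle.
- wire_coil: Bystander: flat ring of black wire, 130 across, 28 high. Origin: middle of its underside.

How it is judged:
By the outcome, as a careful person would: the job done as asked, in the order asked, and still so for the second after the job is handed in, with the robot touching nothing.
It also fails if it takes over 72 s, if anything falls off the work surface, if the arm or the gripper's body presses on something with over 40 N, if the wrist force passes 120 N, or if a joint passes its speed limit or range.

### The arm

A 6-joint arm with a two-finger parallel gripper is mounted at the origin on the work surface. World frame = base frame: x ahead of the robot, y to its left, z up, the work surface at z = 0. Lengths are in m, angles in rad, forces in N, time in s.
With the tool pointing down it reaches from about 0.35 to 0.775 m from the base axis. Payload 7.3 kg.
Tool frame: the origin (TCP) lies at the very end of the fingers, on their centre line; the grasp point (between the pads) lies grip_point_offset behind it (grip_point_offset is the distance from the TCP to the grasp point, in m); z points along the fingers, y is the direction in which the jaws open and shut (so a half turn about z gives the same grasp; the last joint's range is limited). The gripper opens to 92 mm and grips with 3 to 60 N. Pads are 19 mm wide; open, the fingers measure 130 mm over their backs; the gripper's body (75 mm by 190 mm) begins 47 mm behind the grasp point.
Start: joints at [-1.259, 0.342, 1.524, -0, 1.275, -0.146], TCP at [0.232, -0.471, 0.227] pointing down, gripper open.
Joint ranges: [-2.53, 2.53], [-0.77, 2.02], [0.04, 2.7], [-1, 4.14], [0.28, 2.66], [-3.11, 3.11]. Speed limits (rad/s): [2.57, 2.57, 3.14, 3.14, 3.14, 3.14].

### API

Orientations are given as [roll, pitch, yaw] about the fixed x, y, z axes, in that order (R = Rz(yaw) Ry(pitch) Rx(roll)).
In Python, from cell import * gives the robot as it stands.
- The arm moves only by the shell command python3 -m inch 'ROWS' [OPENING] [FORCE]. ROWS is JSON, a list that holds one entry, the list of rows, each a list of 4 numbers: the shift along the tool's x, y, z in mm, then the turn about the tool's z in rad. In form: [[[x, y, z, roll], ...]]. A call has 1 to 10 rows; each row shifts and turns the commanded pose from where the row before left it, along the tool's axes as they then stand; what a row does not reach is not made up. A row lasts 1/8 s, in which the tool goes at most 62.5 mm and 10.7 degrees, less where a joint would pass 70% of its speed; a pose out of reach is approached as far as the arm can. A call with a gripper value outside its range is refused whole. OPENING is the closure, from -1 (fully open) to 1 (shut), set as the call begins (- or left out, the last holds). The fingers move at their own pace and stop on an object; FORCE is the grip in N (left out, the last holds). Time passes only in rows, so rows that do not move let the fingers close. It gives the time, the measured TCP pose, the force and the opening at its end, in the units of the state.
- observe(): the state, without advancing time (a new reading comes with each control period).
- read_camera(name): name is "scene" or "top" or "wrist"; returns a dict with "img" (400x640x3 uint8, blue, green, red), "fx", "fy", "cx", "cy" (pixels), "eye" and "rotation" of the camera in the world; the wrist camera has in their place "T_tool_cam" (4x4, takes a point from camera to tool coordinates, whose origin is the TCP and whose axes are the flange's). Camera axes: x right, y down, z forward; pixel columns grow to the right and rows downward; lengths in m; the calibration is good to about 2 mm. A picture is of the moment at which its call begins: read the wrist's pose just before it. There is no depth.
- hand_in(): hands the job in, once; it reports no verdict.
Trained networks look in the newest picture that a camera, given by its name, has taken for a name from the list of things; names that differ only in an ending like _2 or _b are one class to them, and where a whole thing is asked for, a point or a joint stands for the part that bears it (a point fixed in the world has none). Each returns a list of dicts, best first, with "conf" (0 to 1); they miss things now and then, are a little off and sometimes report something else, mostly with a low value. They report only what shows in the picture. A call takes as long as a camera call.
- boxes_of(camera, label): "at" ([row, column] in pixels, amid what is visible of it).
- place_of(camera, label): "at" ([row, column] in pixels: a listed point, or the origin of a listed thing).
The state is a dict: "time": time; "qpos": joint angles; "qvel": joint speeds; "joint_efforts": joint torques, N m; "tool_pos": TCP position; "tool_rot": TCP orientation; "contact_force": force on the tool from outside, world axes, zero at the start; "torque": the same for the moment, N m; "opening": finger opening in m.
Only numpy, scipy, OpenCV 4.12 (cv2) and the standard library are available. Lean on these libraries where they do the work, as an engineer would, in place of code of your own. Each camera call takes 0.05 s, during which the arm holds its last target. There are 200 camera calls.

## Working session

There is one attempt and no reset: what is moved stays moved. The work goes in short steps, Python scripts to look and compute and a shell command to move; the robot and the scene stay as the last step left them, time stands still between calls to the robot, and variables do not carry over. Pictures are saved under pics/ and viewed, about 8 in all and at most 12, crops included, and the job is handed in when it is done.

```bash
ls; mkdir -p pics; cat > h.py <<'E'
from cell import *
import numpy as np, cv2
def ray(c,at,z=0.0):
    R=np.array(c["rotation"]);e=np.array(c["eye"])
    d=R@np.array([(at[1]-c["cx"])/c["fx"],(at[0]-c["cy"])/c["fy"],1.0])
    return e+d*(z-e[2])/d[2]
def proj(c,p):
    R=np.array(c["rotation"]);q=R.T@(np.array(p)-np.array(c["eye"]))
    return q[1]/q[2]*c["fy"]+c["cy"],q[0]/q[2]*c["fx"]+c["cx"]
E
python3 - <<'E'
from h import *
s=observe();print({k:np.round(v,3).tolist() for k,v in s.items()})
for n in("top","scene"):
    c=read_camera(n);cv2.imwrite(f"pics/{n}0.png",c["img"]);print(n,np.round(c["eye"],3),np.round(c["rotation"],2).tolist(),c["fx"])
    for l in "crate crate_far_left crate_far_right rail standing_crate low_tray clay_pot nail_jar hammer wire_coil".split():
        for d in place_of(n,l)[:2]: print(l,round(d["conf"],2),np.round(d["at"],1),np.round(ray(c,d["at"])[:2],3))
E
```

```text
pics
{'time': 0.0, 'qpos': [-1.259, 0.343, 1.525, 0.0, 1.275, -0.146], 'qvel': [-0.001, 0.001, 0.002, -0.001, 0.001, 0.001], 'joint_efforts': [0.003, -43.124, -24.422, 0.072, 0.056, -0.0], 'tool_pos': [0.232, -0.471, 0.226], 'tool_rot': [-3.14, -0.0, 0.458], 'contact_force': [-0.78, -0.174, -0.598], 'torque': [-0.025, 0.018, 0.011], 'opening': 0.092}
top [0.347 0.021 1.49 ] [-2.95, 0.01, -1.54] 507.6318348002024Traceback (most recent call last):
  File "<stdin>", line 6, in <module>
  File "h.py", line 6, in ray
    return e+d*(z-e[2])/d[2]
                        ~^^^
IndexError: invalid index to scalar variable.
```

```bash
sed -i 's/np.array(c\["rotation"\])/Rot.from_euler("xyz",c["rotation"]).as_matrix()/; 2a from scipy.spatial.transform import Rotation as Rot' h.py
python3 - <<'E'
from h import *
for n in("top","scene"):
    c=read_camera(n);cv2.imwrite(f"pics/{n}0.png",c["img"]);print(n,np.round(c["eye"],3),np.round(c["rotation"],2).tolist(),c["fx"],"fwd",np.round(ray(c,[c["cy"],c["cx"]]),3))
    for l in "crate crate_far_left crate_far_right rail standing_crate low_tray clay_pot nail_jar hammer wire_coil".split():
        for d in place_of(n,l)[:2]: print(l,round(d["conf"],2),np.round(d["at"],1),np.round(ray(c,d["at"])[:2],3))
E
```

```text
top [0.347 0.021 1.49 ] [-2.95, 0.01, -1.54] 507.6318348002024 fwd [0.637 0.038 0.   ]
crate 0.91 [228.9 317.7] [0.558 0.017]
rail 0.66 [167.9 335.6] [ 0.746 -0.033]
standing_crate 0.6 [207.7 225.5] [0.614 0.294]
low_tray 0.9 [196.4 455.5] [ 0.667 -0.393]
low_tray 0.54 [254.9 226.7] [0.474 0.282]
clay_pot 0.91 [256. 416.] [ 0.486 -0.273]
nail_jar 0.85 [256.3 225.2] [0.47  0.286]
nail_jar 0.67 [247.2 175. ] [0.492 0.435]
hammer 0.86 [264.9 462.8] [ 0.463 -0.409]
wire_coil 0.7 [249.  175.1] [0.487 0.435]
scene [ 1.185 -0.979  1.092] [-2.32, 0.01, 0.52] 502.2698675591485 fwd [0.59  0.044 0.   ]
crate 0.74 [196.6 305. ] [0.556 0.018]
crate_far_left 0.7 [191.2 343. ] [0.65  0.101]
crate_far_right 0.84 [223.1 302.4] [ 0.61  -0.087]
crate_far_right 0.71 [195.5 305. ] [0.554 0.023]
rail 0.85 [226.3 354.1] [ 0.752 -0.022]
standing_crate 0.6 [153.6 360.8] [0.613 0.306]
low_tray 0.7 [303.4 262.4] [ 0.67  -0.387]
clay_pot 0.82 [249.2 234.2] [ 0.494 -0.273]
clay_pot 0.16 [221.1 301.8] [ 0.604 -0.08 ]
nail_jar 0.5 [146.5 323.6] [0.479 0.278]
hammer 0.56 [278.8 196.1] [ 0.468 -0.41 ]
wire_coil 0.52 [126.5 349.5] [0.503 0.434]
```

View pics/top0.png

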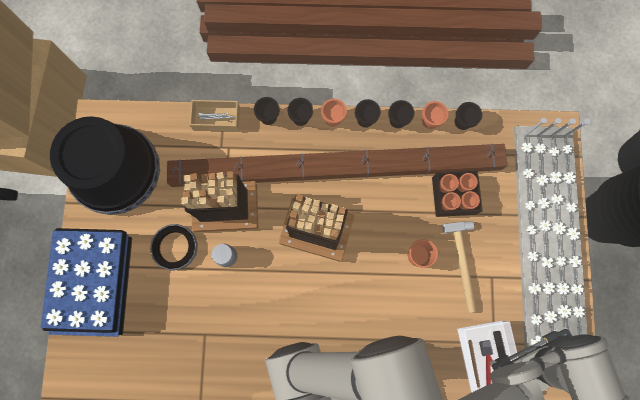

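View pics/scene0.png

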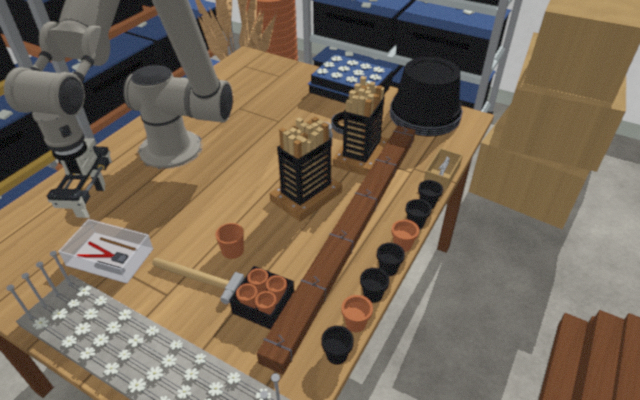

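```bash
python3 - <<'E'
import cv2
i=cv2.imread("pics/top0.png")[145:270,160:360];cv2.imwrite("pics/topc.png",cv2.resize(i,None,fx=4,fy=4,interpolation=cv2.INTER_CUBIC))
E
```

```text
(no output)
```

View pics/topc.png

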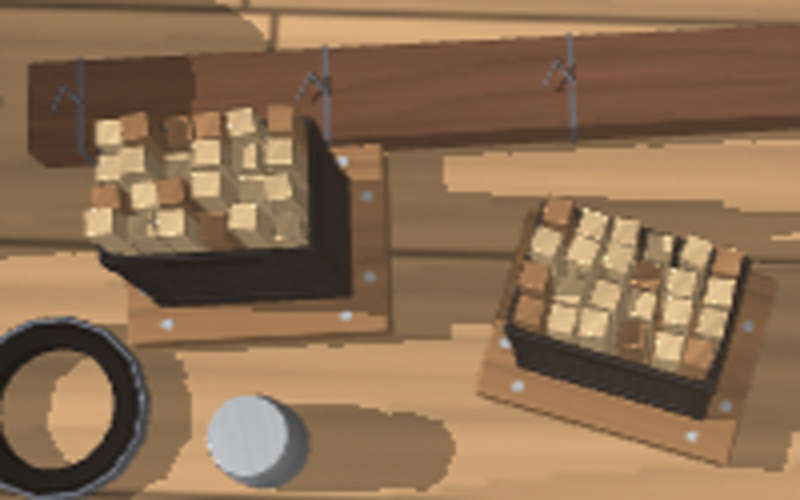

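```bash
python3 - <<'E'
from h import *
c=read_camera("top")
P=lambda x,y,z:ray(c,[145+y/4,160+x/4],z)[:2]
for n,a,b,r in(("crate",(480,385),(732,456),(778,277)),("stand",(130,342),(388,329),(382,146))):
    A,B,Rr=P(*a,.035),P(*b,.035),P(*r,.035)
    y=A-B;print(n,A,B,Rr,"len",np.linalg.norm(y),np.linalg.norm(Rr-B),"yaw",np.degrees(np.arctan2(-y[0],y[1])),np.degrees(np.arctan2(*(Rr-B)[::-1])),"ctr",(A+Rr)/2)
# rail top front edge, top far edge
def Q(x,y,z): return ray(c,[y,x],z)[:2]
for u,v in(((168,186),(510,162)),((168,161),(505,145))):
    a,b=Q(*u,.05),Q(*v,.05);print(a,b,np.degrees(np.arctan2(-(a-b)[0],(a-b)[1])))
E
```

```text
crate [0.51413213 0.12437482] [ 0.46811136 -0.05768752] [ 0.59870428 -0.08904196] len 0.18778872182005826 0.13430417547352244 yaw -14.18577738690726 -13.500770094762578 ctr [0.5564182  0.01766643]
stand [0.53849144 0.37880033] [0.5529913  0.19256891] [0.68878032 0.20353523] len 0.1867950386691708 0.13623112448523664 yaw 4.452029056805488 4.617184915992269 ctr [0.61363588 0.29116778]
[0.66508484 0.45603867] [ 0.76354179 -0.54133158] 5.637776008472526
[0.74035995 0.46219638] [ 0.81512328 -0.52905337] 4.313269954490905
```

```bash
cat >> h.py <<'E'
def to(x,y,z=None,yaw=None):
    s=observe();p=s["tool_pos"];w=s["tool_rot"][2]
    dx,dy=x-p[0],y-p[1];c,n=np.cos(w),np.sin(w)
    print("tool mm",np.round([1e3*(dx*c+dy*n),1e3*(dx*n-dy*c),0 if z is None else 1e3*(p[2]-z)],1),"turn",None if yaw is None else round(w-yaw,3))
E
python3 -m inch '[[[43.5,-33,0,0],[43.5,-33,0,0],[43.5,-33,0,0],[43.5,-33,0,0],[43.5,-33,0,0],[43.5,-33,0,0],[43.5,-33,0,0],[43.5,-33,0,-0.08],[0,0,0,0]]]' 0.74 20
python3 -c "
from h import *
import cell;print(grip_point_offset if 'grip_point_offset' in globals() else '')
to(.427,-.08,.018,.54)"
```

```text
time: 2.38
tool_pos: [0.4285, -0.0773, 0.2268]
tool_rot: [-3.142, -0.001, 0.544]
contact_force: [-0.3, -0.9, -0.2]
opening: 0.0124
0.0188
tool mm [ -2.7   1.5 208.8] turn 0.004
```

```bash
python3 -m inch '[[[-3,1.5,50,0],[0,0,50,0],[0,0,50,0],[0,0,40,0],[0,0,20,0],[0,0,5,0],[0,0,0,0]]]'
python3 - <<'E'
from h import *
to(.4656,-.0573,.01,.54)
c=read_camera("wrist");cv2.imwrite("pics/w1.png",c["img"])
E
```

```text
time: 3.25
tool_pos: [0.4259, -0.0837, 0.0121]
tool_rot: [3.141, -0.0, 0.537]
contact_force: [-0.0, -0.3, -0.1]
opening: 0.012
tool mm [47.6 -2.4  2.1] turn -0.003
```

View pics/w1.png

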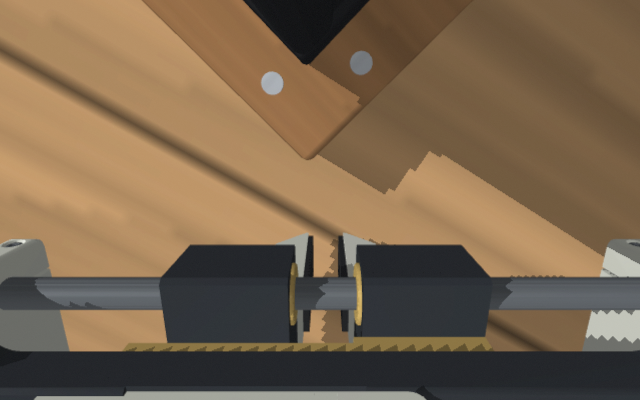

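```bash
python3 -m inch '[[[15,-3,2,0],[15,0,0,0],[10,0,0,0],[0,0,0,0]]]'; python3 -m inch '[[[4,0,0,0],[3,0,0,0],[3,0,0,0],[0,0,0,0]]]'
python3 - <<'E'
from h import *
c=read_camera("wrist");cv2.imwrite("pics/w2.png",c["img"])
for l in("crate",):print(place_of("top",l)) if read_camera("top") else 0
E
```

```text
time: 3.8
tool_pos: [0.4587, -0.0592, 0.0096]
tool_rot: [-3.141, 0.001, 0.54]
contact_force: [-1.5, -0.5, -0.3]
opening: 0.012
time: 4.3
tool_pos: [0.4662, -0.055, 0.0093]
tool_rot: [-3.14, 0.002, 0.538]
contact_force: [-5.1, -2.0, -1.0]
opening: 0.0118
[{'at': [232.1, 316.5], 'conf': 0.57}]
```

View pics/w2.png

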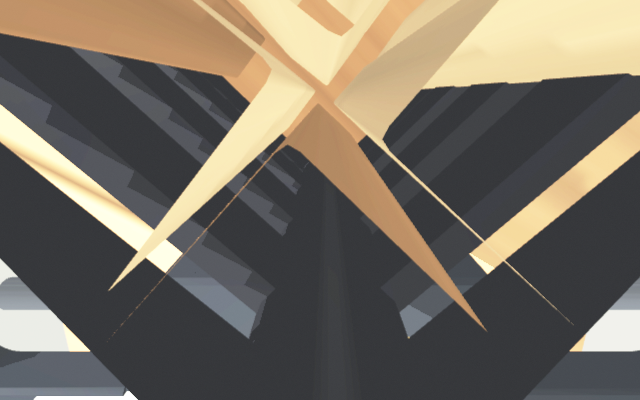

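```bash
python3 -m inch '[[[4,0,0,0],[4,0,0,0],[4,0,0,0],[0,0,0,0]]]'
python3 - <<'E'
from h import *
c=read_camera("wrist");print(np.round(c["T_tool_cam"],3))
s=observe();print(s["contact_force"],s["torque"])
E
```

```text
time: 4.95
tool_pos: [0.4771, -0.049, 0.0093]
tool_rot: [-3.141, 0.001, 0.537]
contact_force: [-4.8, -3.1, -3.0]
opening: 0.0119
[[-0.001 -0.961 -0.277  0.074]
 [ 1.    -0.001 -0.001  0.001]
 [ 0.    -0.277  0.961 -0.159]
 [ 0.     0.     0.     1.   ]]
[-5.278167   -3.1444468  -3.07276089] [-0.06225366  0.10642318  0.0192137 ]
```

```bash
cat >> h.py <<'E'
from scipy.optimize import least_squares
def look():
    # pose of crate from the networks in both cameras
    c={n:read_camera(n) for n in("top","scene")};out=[]
    for n in c:
        for l,o in(("crate",(0,0)),("crate_far_left",(.07,.095)),("crate_far_right",(.07,-.095)),("standing_crate",None)):
            d=place_of(n,l)
            if not d or d[0]["conf"]<.3: continue
            p=ray(c[n],d[0]["at"])[:2];print(n,l,round(d[0]["conf"],2),np.round(p,3))
    s=observe();print("tcp",np.round(s["tool_pos"],4),"yaw",round(s["tool_rot"][2],3),"F",np.round(s["contact_force"],1))
    return c
def crop(c,name,r0,r1,c0,c1,f): cv2.imwrite(f"pics/{name}.png",cv2.resize(c["img"][r0:r1,c0:c1],None,fx=f,fy=f,interpolation=cv2.INTER_CUBIC))
E
python3 -m inch '[[[4.3,2.6,0,0],[4.3,2.6,0,0],[4.3,2.6,0,0],[4.3,2.6,0,0],[4.3,2.6,0,0],[4.3,2.6,0,0],[0,0,0,0]]]'
python3 -c "
from h import *
c=look();crop(c['top'],'t3',145,270,160,360,4)"
```

```text
time: 5.88
tool_pos: [0.507, -0.0493, 0.0096]
tool_rot: [-3.141, 0.001, 0.538]
contact_force: [-2.6, -3.4, -1.4]
opening: 0.0119
top crate 0.95 [0.593 0.029]
top crate_far_right 0.31 [ 0.657 -0.389]
top standing_crate 0.96 [0.609 0.293]
scene crate 0.83 [0.598 0.031]
scene crate_far_left 0.96 [0.687 0.112]
scene crate_far_right 0.61 [ 0.652 -0.066]
scene standing_crate 0.85 [0.612 0.312]
tcp [ 0.507  -0.0493  0.0095] yaw 0.538 F [-4.4 -4.3 -0.6]
```

View pics/t3.png

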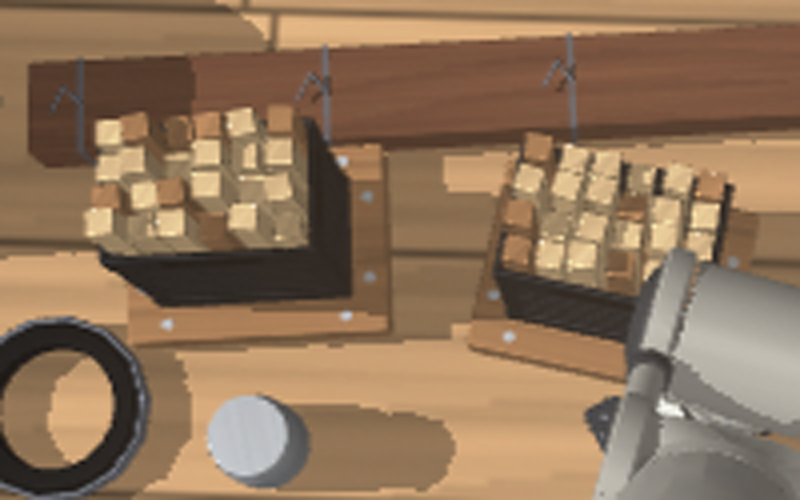

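```bash
python3 -m inch '[[[4.3,2.6,0,-0.02],[4.3,2.6,0,-0.02],[4.2,2.7,0,-0.02],[4.2,2.7,0,-0.02],[4.1,2.8,0,-0.02],[4.1,2.8,0,-0.02],[0,0,0,0]]]'
python3 -m inch '[[[4,3,0,-0.02],[4,3,0,-0.02],[4,3,0,-0.02],[0,0,0,0]]]'
python3 -c "
from h import *
c=look();crop(c['top'],'t4',145,270,160,360,4)"
```

```text
time: 7.25
tool_pos: [0.5341, -0.0504, 0.0101]
tool_rot: [-3.139, 0.007, 0.659]
contact_force: [-12.3, -14.2, 14.7]
opening: 0.0122
time: 7.75
tool_pos: [0.5442, -0.0545, 0.0118]
tool_rot: [-3.138, 0.017, 0.72]
contact_force: [-32.6, -38.1, 33.1]
opening: 0.012
top crate 0.8 [0.622 0.034]
top standing_crate 0.95 [0.618 0.289]
scene crate 0.57 [0.618 0.035]
scene crate_far_left 0.64 [0.711 0.131]
scene crate_far_right 0.75 [ 0.692 -0.065]
scene standing_crate 0.63 [0.614 0.315]
tcp [ 0.5442 -0.0545  0.0118] yaw 0.72 F [-32.2 -36.8  33.4]
```

```bash
python3 -m inch '[[[-4,-2,0,0],[-4,-2,0,0],[0,0,0,0]]]'
python3 -c "
from h import *
print(observe()['torque'])
c=look();crop(c['top'],'t5',145,270,160,360,4);crop(c['scene'],'s5',80,280,220,440,3.5)"
```

```text
time: 8.62
tool_pos: [0.5432, -0.0538, 0.0104]
tool_rot: [3.139, 0.003, 0.717]
contact_force: [-6.2, -16.9, 7.1]
opening: 0.0124
[-2.60958671  0.94133946 -0.10157737]
top crate 0.98 [0.615 0.028]
top crate_far_right 0.66 [ 0.49  -0.279]
top standing_crate 0.89 [0.612 0.282]
scene crate 0.81 [0.612 0.047]
scene crate_far_left 0.79 [0.7   0.124]
scene crate_far_right 0.95 [ 0.684 -0.067]
scene standing_crate 0.93 [0.613 0.308]
tcp [ 0.5432 -0.0538  0.0104] yaw 0.717 F [ -6.3 -15.6   6.4]
```

View pics/s5.png

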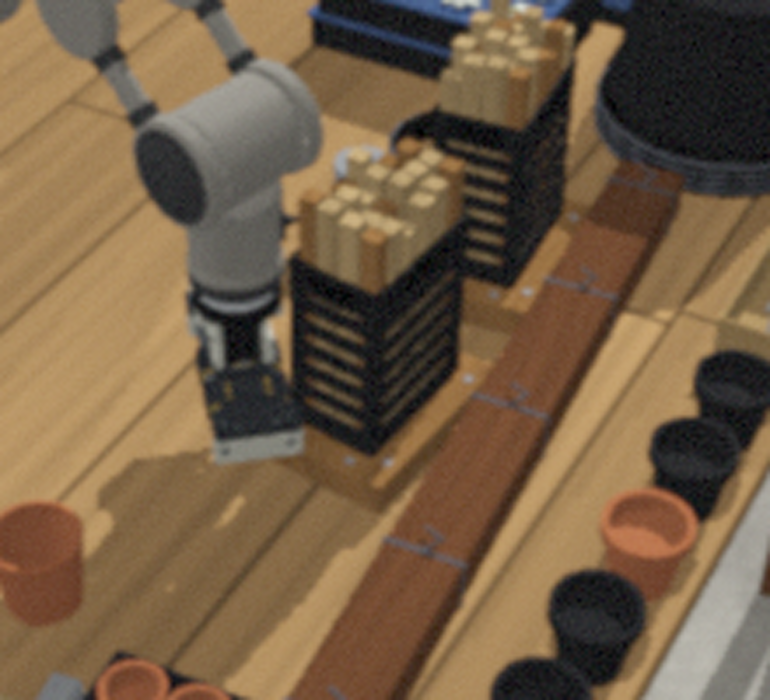

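View pics/t5.png

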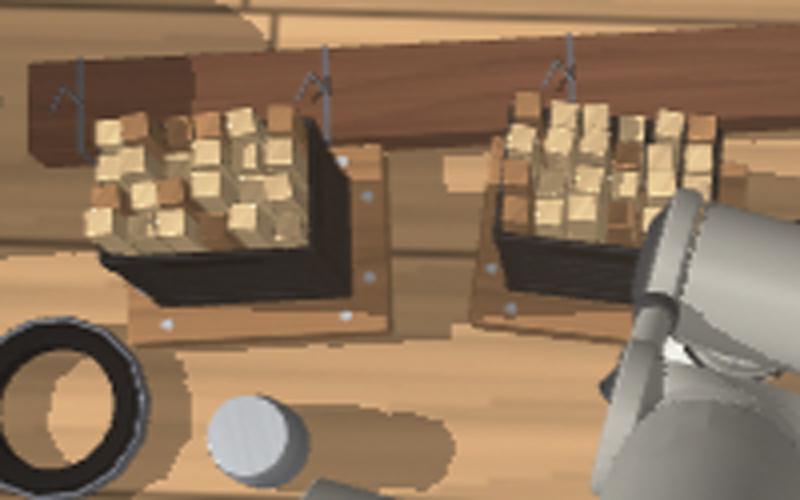

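```bash
python3 -m inch '[[[-3,0,0,0],[0,0,0,0]]]'; python3 -c "
from h import *
print(observe()['torque'])"; python3 -m inch '[[[-6,0,0,0],[-6,0,0,0],[0,0,0,0]]]'; python3 -c "
from h import *
print(observe()['torque'])
c=look();s=observe();print(s['joint_efforts'])"
```

```text
time: 9.38
tool_pos: [0.5427, -0.0541, 0.0101]
tool_rot: [3.138, -0.001, 0.717]
contact_force: [-0.8, -7.8, -0.0]
opening: 0.0118
[-1.26192974  0.02103496 -0.02617576]
time: 9.75
tool_pos: [0.5329, -0.0603, 0.0099]
tool_rot: [3.141, -0.001, 0.717]
contact_force: [-0.8, -0.2, 0.2]
opening: 0.012
[ 0.01934162 -0.0440577  -0.0018018 ]
top crate 0.73 [0.614 0.028]
top crate_far_left 0.58 [ 0.481 -0.277]
top standing_crate 0.56 [0.608 0.285]
scene crate 0.59 [0.619 0.046]
scene crate_far_left 0.8 [0.71 0.12]
scene crate_far_right 0.68 [ 0.698 -0.057]
scene standing_crate 0.8 [0.615 0.321]
tcp [ 0.5326 -0.06    0.0097] yaw 0.718 F [-0.2  0.2 -0.3]
[ 9.22186853e-03 -4.90874934e+01 -1.62852609e+01  6.23362139e-02
 -1.69116352e-02  2.23993293e-04]
```

```bash
python3 -m inch '[[[0,1.5,0,0],[0,0,0,0],[0,0,0,0]]]' 0.89; python3 -m inch '[[[4,0,0,0],[3,0,0,0],[2,0,0,0],[0,0,0,0]]]';  python3 -c "
from h import *
s=observe();print(s['torque'],s['contact_force'])
c=look();crop(c['scene'],'s6',120,240,250,370,5)"
```

```text
time: 10.62
tool_pos: [0.5336, -0.0613, 0.0097]
tool_rot: [3.142, 0.0, 0.718]
contact_force: [-0.7, 0.3, 0.3]
opening: 0.005
time: 11.12
tool_pos: [0.5399, -0.0561, 0.0099]
tool_rot: [3.142, 0.001, 0.717]
contact_force: [-1.6, -3.6, 2.0]
opening: 0.005
[-0.50232965  0.24431379 -0.00618995] [-1.64454763 -3.59668497  2.04354244]
top crate 0.64 [0.617 0.025]
top standing_crate 0.83 [0.619 0.297]
scene crate 0.93 [0.628 0.044]
scene crate_far_left 0.72 [0.714 0.124]
scene crate_far_right 0.65 [ 0.689 -0.056]
scene standing_crate 0.56 [0.606 0.31 ]
tcp [ 0.5399 -0.056   0.0098] yaw 0.718 F [-3.2 -4.5  4.4]
```

View pics/s6.png

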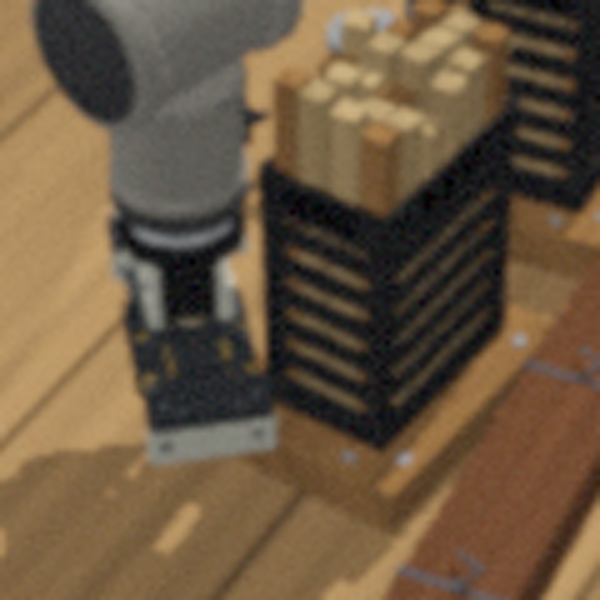

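```bash
python3 -m inch '[[[2.6,4.2,0,-0.02],[1.6,4.7,0,-0.02],[1.6,4.7,0,-0.02],[0,0,0,0]]]';  python3 -c "
from h import *
print(observe()['torque']);look()"
```

```text
time: 12.12
tool_pos: [0.5527, -0.0624, 0.0095]
tool_rot: [-3.141, 0.003, 0.778]
contact_force: [-4.3, -8.2, 2.5]
opening: 0.0054
[-1.20718236  0.78751781 -0.0714985 ]
top crate 0.62 [0.626 0.027]
top standing_crate 0.69 [0.612 0.286]
scene crate 0.81 [0.622 0.05 ]
scene crate_far_left 0.56 [0.707 0.134]
scene crate_far_right 0.6 [ 0.712 -0.053]
scene standing_crate 0.65 [0.612 0.321]
tcp [ 0.5527 -0.0624  0.0094] yaw 0.778 F [-4.5 -6.9  2.7]
```

```bash
python3 -m inch '[[[1.2,4.8,0,-0.02],[1.2,4.8,0,-0.02],[1,4.8,0,-0.02],[0,0,0,0]]]';  python3 -c "
from h import *
print(observe()['torque']);look()"
```

```text
time: 13.12
tool_pos: [0.5658, -0.0678, 0.0086]
tool_rot: [-3.139, 0.001, 0.839]
contact_force: [-3.8, -1.3, -3.3]
opening: 0.005
[-0.0405184   0.49937344 -0.01211821]
top crate 0.91 [0.63  0.023]
top standing_crate 0.91 [0.615 0.292]
scene crate 0.8 [0.632 0.051]
scene crate_far_left 0.77 [0.716 0.136]
scene crate_far_right 0.63 [ 0.719 -0.05 ]
scene standing_crate 0.8 [0.601 0.317]
tcp [ 0.5665 -0.069   0.0098] yaw 0.838 F [-3.7  1.4 -2.4]
```

```bash
python3 -m inch '[[[2,3,0,0],[2,3,0,0],[0,0,0,0]]]';  python3 -c "
from h import *
print(observe()['torque']);c=look();crop(c['top'],'t7',140,270,180,380,4)"
```

```text
time: 14.0
tool_pos: [0.5718, -0.0704, 0.0096]
tool_rot: [-3.138, 0.003, 0.838]
contact_force: [-10.3, -1.0, 3.2]
opening: 0.0053
[-0.19995284  1.7252447   0.09657036]
top crate 0.74 [0.637 0.032]
top standing_crate 0.88 [0.614 0.285]
scene crate 0.93 [0.635 0.037]
scene crate_far_left 0.97 [0.706 0.143]
scene crate_far_right 0.86 [ 0.716 -0.049]
scene standing_crate 0.61 [0.605 0.327]
tcp [ 0.5718 -0.0704  0.0096] yaw 0.838 F [-10.7  -1.4   3.2]
```

View pics/t7.png

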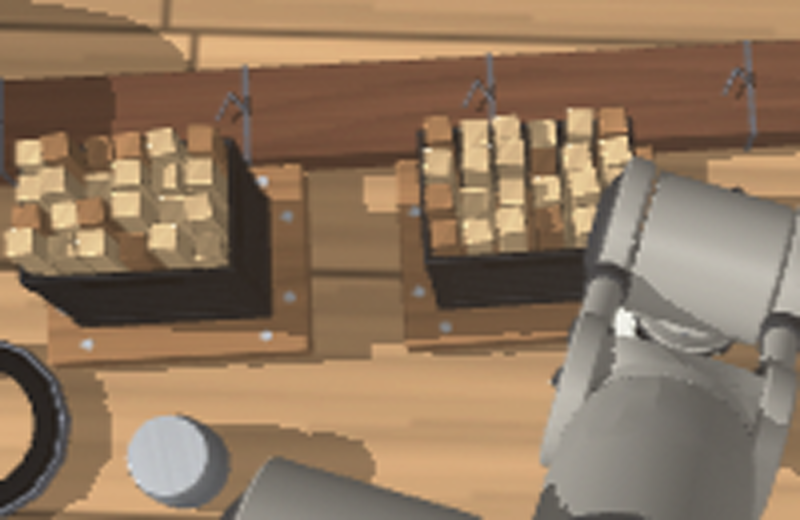

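```bash
python3 -m inch '[[[3.4,-3.6,0,0],[3.4,-3.6,0,0],[3.4,-3.6,0,0],[3.4,-3.6,0,0],[0,0,0,0]]]';  python3 -c "
from h import *
print(observe()['torque']);c=look()"
```

```text
time: 15.12
tool_pos: [0.5705, -0.0538, 0.0096]
tool_rot: [3.141, 0.005, 0.838]
contact_force: [-10.9, -14.8, 1.0]
opening: 0.0049
[-2.46340896  1.79780401  0.00705677]
top crate 0.85 [0.633 0.045]
top crate_far_left 0.72 [ 0.742 -0.03 ]
top standing_crate 0.77 [0.611 0.29 ]
scene crate 0.75 [0.641 0.055]
scene crate_far_left 0.9 [0.7   0.151]
scene crate_far_right 0.81 [ 0.735 -0.045]
scene standing_crate 0.96 [0.609 0.302]
tcp [ 0.5705 -0.0538  0.0096] yaw 0.838 F [-10.5 -15.    1. ]
```

```bash
python3 -m inch '[[[3.4,-3.6,0,0],[3.4,-3.6,0,0],[3.4,-3.6,0,0],[3.4,-3.6,0,0],[3.4,-3.6,0,0],[0,0,0,0]]]'; python3 -m inch '[[[3.4,-3.6,0,0],[3.4,-3.6,0,0],[0,0,0,0]]]';  python3 - <<'E'
from h import *
print(observe()['torque']);c=look();t=c["top"];crop(t,'t8',140,270,180,380,4)
E
```

```text
time: 16.38
tool_pos: [0.5685, -0.0287, 0.0099]
tool_rot: [-3.141, 0.004, 0.837]
contact_force: [-10.8, -9.3, 3.0]
opening: 0.0051
time: 16.75
tool_pos: [0.5677, -0.0192, 0.0103]
tool_rot: [-3.141, 0.004, 0.836]
contact_force: [-12.6, -9.1, 4.7]
opening: 0.0052
[-1.57182764  2.0308782  -0.00205548]
top crate 0.98 [0.621 0.082]
top crate_far_left 0.73 [ 0.461 -0.41 ]
top crate_far_right 0.51 [ 0.452 -0.409]
top standing_crate 0.84 [0.617 0.293]
scene crate 0.76 [0.63  0.092]
scene crate_far_left 0.77 [0.703 0.189]
scene crate_far_right 0.96 [ 0.722 -0.006]
scene standing_crate 0.98 [0.606 0.322]
tcp [ 0.5677 -0.0192  0.0103] yaw 0.836 F [-13.1  -9.5   5. ]
```

View pics/t8.png

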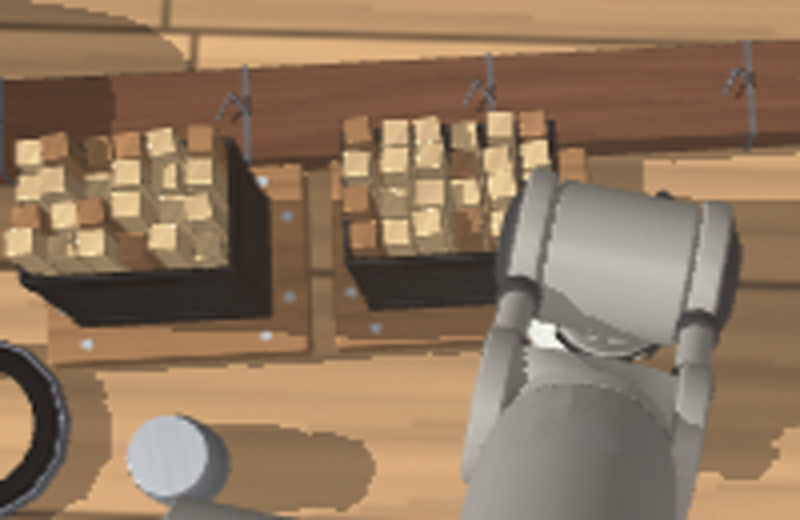

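```bash
python3 -m inch '[[[3.4,-3.6,0,0],[3.4,-3.6,0,0],[0,0,0,0]]]';  cat > gap.py <<'E'
from h import *
s=observe();print(np.round(s["tool_pos"],4),np.round(s["contact_force"],1),np.round(s['torque'],2))
t=read_camera("top")
for r in(186,195,205,212,221,223): print(r,t["img"][r,246:276,2].tolist())
E
python3 gap.py
```

```text
time: 17.62
tool_pos: [0.567, -0.0098, 0.0107]
tool_rot: [-3.141, 0.005, 0.836]
contact_force: [-15.7, -10.2, 8.3]
opening: 0.0053
[ 0.567  -0.0098  0.0107] [-15.7 -10.2   8.3] [-1.77  2.54  0.03]
186 [171, 156, 156, 156, 157, 158, 159, 159, 155, 122, 100, 128, 138, 157, 170, 130, 77, 132, 135, 134, 148, 155, 143, 118, 125, 124, 126, 146, 145, 146]
195 [51, 76, 125, 125, 125, 126, 127, 125, 125, 121, 104, 121, 140, 136, 117, 113, 69, 96, 107, 92, 108, 108, 110, 113, 101, 148, 214, 217, 225, 224]
205 [50, 64, 120, 120, 121, 121, 121, 121, 121, 119, 107, 114, 145, 141, 117, 114, 81, 53, 54, 55, 57, 59, 60, 62, 62, 64, 64, 66, 66, 66]
212 [49, 57, 102, 118, 118, 119, 121, 118, 119, 119, 113, 104, 139, 138, 117, 113, 115, 124, 131, 118, 73, 50, 50, 50, 50, 51, 52, 53, 52, 51]
221 [116, 116, 117, 116, 116, 117, 116, 117, 116, 116, 114, 100, 132, 140, 125, 118, 117, 118, 118, 118, 119, 119, 120, 125, 131, 131, 118, 119, 119, 119]
223 [191, 191, 171, 172, 173, 167, 120, 120, 120, 120, 116, 102, 128, 135, 121, 117, 120, 120, 119, 119, 119, 119, 119, 120, 123, 125, 118, 119, 119, 119]
```

```bash
python3 -m inch '[[[1.9,-2.3,0,0],[1.2,-1.6,0,0],[0,0,0,0]]]'; python3 gap.py
```

```text
time: 18.05
tool_pos: [0.5667, -0.0054, 0.011]
tool_rot: [3.141, 0.004, 0.835]
contact_force: [-16.5, -11.8, 8.5]
opening: 0.0053
[ 0.5667 -0.0054  0.011 ] [-16.5 -11.8   8.5] [-1.89  2.62  0.01]
186 [172, 156, 156, 156, 156, 159, 159, 159, 155, 122, 100, 139, 192, 163, 74, 142, 141, 142, 133, 135, 139, 121, 126, 120, 105, 145, 144, 144, 145, 147]
195 [52, 75, 126, 125, 125, 127, 127, 125, 125, 121, 105, 119, 122, 115, 70, 97, 110, 111, 111, 110, 111, 113, 96, 101, 140, 169, 185, 200, 210, 223]
205 [51, 65, 120, 120, 121, 121, 122, 121, 121, 119, 107, 111, 126, 114, 80, 58, 53, 55, 56, 56, 56, 56, 57, 60, 61, 63, 63, 65, 65, 65]
212 [50, 59, 102, 118, 119, 119, 121, 119, 119, 120, 115, 105, 136, 113, 112, 116, 132, 126, 68, 51, 51, 51, 51, 52, 53, 53, 53, 53, 53, 53]
221 [116, 116, 117, 116, 116, 117, 116, 116, 116, 117, 115, 101, 128, 116, 117, 118, 119, 119, 119, 120, 119, 120, 127, 133, 125, 119, 119, 119, 118, 119]
223 [192, 191, 171, 171, 173, 167, 121, 120, 120, 120, 115, 102, 125, 116, 121, 120, 120, 119, 119, 119, 119, 120, 122, 126, 123, 119, 119, 119, 119, 119]
```

```bash
python3 -m inch '[[[1,-1.2,0,0],[0,0,0,0]]]'; python3 -m inch '[[[1,-1.2,0,0],[0,0,0,0]]]'; python3 gap.py
```

```text
time: 18.35
tool_pos: [0.5666, -0.0041, 0.0111]
tool_rot: [3.141, 0.004, 0.835]
contact_force: [-16.5, -12.5, 9.7]
opening: 0.0052
time: 18.6
tool_pos: [0.5664, -0.0026, 0.0111]
tool_rot: [3.141, 0.004, 0.835]
contact_force: [-17.5, -11.0, 10.3]
opening: 0.005
[ 0.5664 -0.0026  0.0111] [-17.5 -11.   10.3] [-1.95  2.62  0.07]
186 [171, 156, 156, 156, 157, 158, 159, 159, 154, 122, 117, 186, 134, 122, 138, 139, 140, 142, 144, 147, 126, 125, 126, 131, 145, 144, 144, 145, 145, 139]
195 [52, 76, 126, 125, 126, 127, 127, 126, 125, 122, 102, 104, 114, 65, 112, 111, 111, 110, 110, 109, 101, 95, 102, 137, 134, 149, 181, 204, 210, 153]
205 [51, 65, 120, 121, 121, 122, 121, 121, 121, 120, 105, 95, 112, 69, 53, 53, 56, 55, 53, 55, 57, 58, 55, 56, 58, 61, 61, 63, 64, 65]
212 [50, 58, 101, 119, 119, 120, 122, 119, 119, 120, 114, 100, 111, 112, 115, 128, 126, 68, 51, 51, 51, 52, 51, 53, 53, 53, 53, 52, 53, 54]
221 [116, 116, 116, 116, 116, 117, 116, 117, 116, 116, 114, 96, 106, 119, 119, 119, 119, 119, 120, 119, 120, 127, 132, 125, 119, 119, 119, 119, 119, 119]
223 [191, 191, 171, 172, 173, 166, 121, 120, 120, 120, 116, 98, 105, 122, 120, 120, 119, 119, 119, 119, 120, 127, 129, 123, 120, 119, 119, 119, 119, 119]
```

```bash
python3 -m inch '[[[0.7,-0.9,0,0],[0,0,0,0]]]'; python3 -m inch '[[[0.7,-0.9,0,0],[0,0,0,0]]]'; python3 gap.py
```

```text
time: 18.9
tool_pos: [0.5663, -0.0015, 0.0112]
tool_rot: [3.14, 0.004, 0.835]
contact_force: [-16.8, -11.8, 10.1]
opening: 0.0051
time: 19.15
tool_pos: [0.5662, -0.0004, 0.0112]
tool_rot: [3.14, 0.004, 0.835]
contact_force: [-16.6, -11.6, 9.6]
opening: 0.005
[ 5.662e-01 -4.000e-04  1.120e-02] [-16.6 -11.6   9.6] [-1.9   2.67 -0.  ]
186 [171, 156, 156, 156, 156, 158, 159, 159, 154, 128, 140, 132, 124, 138, 140, 143, 144, 146, 147, 125, 125, 124, 130, 145, 144, 144, 145, 145, 139, 158]
195 [51, 76, 125, 125, 126, 126, 127, 125, 126, 120, 101, 113, 63, 112, 110, 111, 109, 110, 109, 101, 95, 101, 134, 136, 129, 142, 169, 236, 153, 240]
205 [50, 64, 119, 120, 122, 122, 121, 122, 121, 119, 109, 111, 82, 57, 55, 66, 66, 65, 65, 64, 63, 57, 57, 55, 54, 52, 54, 55, 55, 57]
212 [50, 59, 101, 119, 119, 119, 122, 119, 119, 119, 114, 102, 112, 114, 124, 126, 81, 50, 51, 51, 50, 51, 52, 52, 52, 53, 53, 53, 53, 53]
221 [116, 116, 116, 116, 117, 116, 116, 116, 116, 116, 115, 98, 121, 119, 119, 119, 119, 119, 119, 119, 124, 131, 125, 119, 119, 119, 119, 119, 119, 119]
223 [192, 190, 171, 171, 172, 166, 121, 120, 120, 120, 116, 99, 120, 120, 120, 119, 120, 119, 119, 119, 123, 128, 125, 119, 119, 119, 118, 119, 119, 119]
```

```bash
python3 -m inch '[[[0.5,-0.6,0,0],[0,0,0,0]]]'; python3 -m inch '[[[0.5,-0.6,0,0],[0,0,0,0]]]'; python3 gap.py
```

```text
time: 19.45
tool_pos: [0.5662, 0.0003, 0.0113]
tool_rot: [3.14, 0.004, 0.835]
contact_force: [-17.2, -12.1, 9.4]
opening: 0.0049
time: 19.7
tool_pos: [0.5662, 0.0003, 0.0113]
tool_rot: [3.14, 0.004, 0.834]
contact_force: [-17.3, -13.1, 10.0]
opening: 0.0051
[5.662e-01 3.000e-04 1.130e-02] [-17.3 -13.1  10. ] [-2.18  2.77  0.11]
186 [171, 156, 156, 156, 156, 158, 158, 159, 154, 138, 183, 102, 101, 142, 142, 143, 145, 144, 134, 126, 129, 144, 151, 144, 145, 145, 145, 143, 130, 168]
195 [52, 77, 125, 125, 125, 126, 127, 126, 125, 121, 101, 97, 87, 110, 110, 111, 111, 110, 108, 93, 100, 121, 121, 135, 129, 141, 164, 226, 172, 220]
205 [50, 66, 120, 120, 121, 121, 121, 121, 121, 119, 105, 113, 72, 51, 59, 67, 66, 65, 65, 64, 62, 55, 53, 50, 50, 51, 54, 54, 55, 57]
212 [50, 57, 102, 119, 119, 119, 122, 119, 119, 120, 116, 111, 113, 114, 123, 122, 72, 50, 50, 51, 51, 51, 52, 52, 53, 52, 53, 52, 53, 53]
221 [116, 116, 116, 116, 116, 117, 117, 116, 116, 117, 116, 103, 119, 119, 119, 119, 118, 119, 119, 121, 127, 132, 125, 119, 119, 119, 119, 119, 119, 119]
223 [191, 191, 172, 172, 173, 166, 120, 120, 120, 119, 117, 105, 121, 120, 120, 119, 120, 119, 119, 120, 127, 131, 123, 119, 120, 119, 120, 119, 120, 119]
```

```bash
python3 -m inch '[[[-3,0,0,0],[-4,0,0,0],[-10,0,0,0],[-20,0,0,0],[-30,0,0,0],[0,0,-40,0],[0,0,-55,0],[0,0,-55,0],[0,0,-50,0],[0,0,0,0]]]'; python3 -m inch '[[[-20,45,0,0],[-20,45,0,0],[-20,45,0,0],[-20,45,0,0],[-20,45,0,0],[-20,45,0,0],[-20,45,0,0],[0,0,0,0]]]'
python3 - <<'E'
from h import *
c=look();a=cv2.resize(c["top"]["img"][140:270,160:360],None,fx=4,fy=4,interpolation=2)[:300 if 0 else 520]
b=cv2.resize(c["scene"]["img"][80:240,240:440],None,fx=4,fy=4,interpolation=2)
cv2.imwrite("pics/f.png",cv2.resize(np.vstack([a,b]),None,fx=.5,fy=.5) if 0 else a);cv2.imwrite("pics/fs.png",b)
E
```

```text
time: 21.0
tool_pos: [0.5239, -0.044, 0.214]
tool_rot: [3.133, -0.005, 0.839]
contact_force: [0.1, 0.2, -1.2]
opening: 0.0049
time: 22.0
tool_pos: [0.6618, -0.3616, 0.2049]
tool_rot: [-3.138, 0.001, 0.835]
contact_force: [-0.2, 0.5, -0.8]
opening: 0.0054
top crate 0.84 [0.631 0.089]
top crate_far_right 0.64 [0.615 0.288]
top standing_crate 0.73 [0.62  0.293]
scene crate 0.83 [0.634 0.099]
scene crate_far_left 0.77 [0.698 0.207]
scene standing_crate 0.6 [0.594 0.327]
tcp [ 0.6622 -0.3582  0.2105] yaw 0.839 F [-0.1 -0.6  0.1]
```

View pics/f.png

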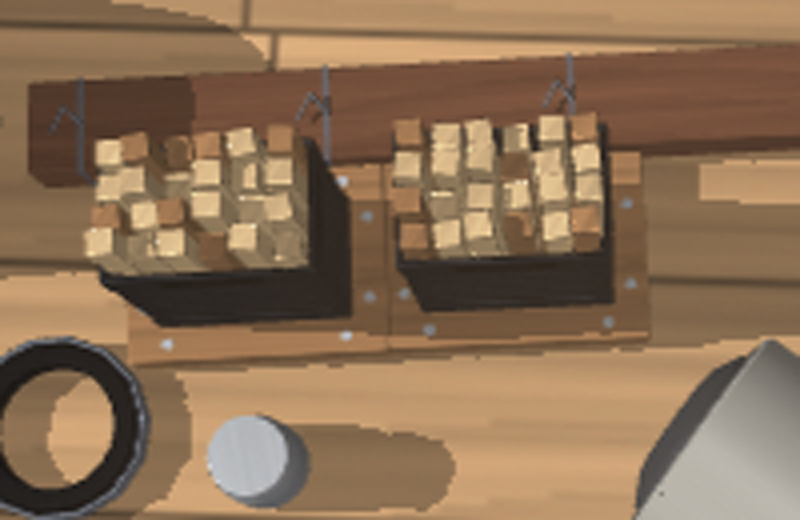

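```bash
python3 -m inch '[[[0,0,0,0],[0,0,0,0],[0,0,0,0],[0,0,0,0]]]'; python3 -c "
from cell import *
print(hand_in())"
```

```text
time: 23.0
tool_pos: [0.6621, -0.3588, 0.2097]
tool_rot: [3.142, 0.0, 0.838]
contact_force: [0.0, 0.5, 0.1]
opening: 0.005
the job is handed in; nothing more can be done
None
```

I pushed the crate back to the rail and along it until it closed up with the other stake crate, then handed the job in at 23 s.

**How:** I pushed with the fingertips, about 10 mm above the bench, with the crate's front-right base corner held in the narrow gap between them. The crate turned about 18 degrees to square up to the rail, then slid left along it.

**Last checks:**
- **Fit:** The final top view shows the two bases meeting with no visible gap, their front edges in line and the crate's back edge on the rail. On the last push the tool stopped advancing while the force rose slightly, so the crates had met.
- **Bystanders:** The standing crate's base corner is at the same pixels as at the start. The jar and coil look unmoved. I did not re-measure the pot, tray or hammer, but I never pushed near them.
- **Robot:** It stands clear with about 0 N on the wrist.

**What did not go smoothly:**
- **Force spike:** While the crate was turning, it jammed against the rail and the wrist force reached about 60 N. That is below the 120 N limit, and I backed off and changed the push direction. I can't say how much of it, if any, pressed through the gripper's body, which has a 40 N limit.
- **Push height:** The torque reading early in the push was ambiguous, so the gripper's body may have briefly touched the crate wall higher up. I saw no tipping.
- **Network estimates:** The trained networks' pose estimates scattered by 1–3 cm, so I relied on the image edges and the forces for the final fit.

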